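# Sort the bench things into their trays

### The job

Clear up after the measurement: of the things left in front of the trays, stand the two reagent bottles in the yellow tray and the flask and the beaker in the blue tray, one to a bay, and lay the red rubber bulb flat in the white tray. Never let a bottle or a piece of glassware fall over, everything must stand or lie flat on the floor of its tray at the end, and leave the roll of tape, the calculator and the things at the back where they are.

Things in the scene. Friction and masses are not known exactly. Their poses are not given: they have to be found in the camera images.
- amber_bottle: reagent bottle of amber glass with a black cap, in the row in front of the trays (not its likeness far back), 56 mm diameter, 105 mm high, about 0.17 kg, standing; origin in the centre of its underside, z up. Take it round the body, 40 to 75 mm above its foot: to the touch it is a 56 mm cylinder right up to 101 mm, shoulder included, so the cap cannot be pinched
- dropper_bottle: small white reagent bottle with a red cap, in the row in front of the trays (not its likeness far back), 29 mm diameter, 62 mm high, about 0.03 kg, standing; origin in the centre of its underside, z up. To the touch it is a 29 mm cylinder up to 58 mm: take it round the body, 30 to 55 mm above its foot, not by the cap
- flask: conical flask of clear glass with a pale yellow solid filling, in the row in front of the trays (not its likeness far back), foot 68 mm diameter, 104 mm high, about 0.085 kg, standing; origin in the centre of its underside, z up. Its neck, 29 mm diameter, runs from 83 mm to the top; the cone below widens: take it round the neck with the fingertips at about 83 mm
- beaker: empty beaker of clear glass, in the row in front of the trays, 72 mm high, about 0.04 kg, standing; origin in the centre of its underside, z up. Wall about 51 mm across, rim 57 mm (65 to 72 mm up), with a spout on the rim at its own +y that reaches 31 mm from the origin: take it round the outside across its own x axis, fingertips 25 to 45 mm above its foot
- bulb: pipette bulb of red rubber, lying at the left end of that row, 72 mm long along its own y axis, 42 mm wide and 42 mm high, about 0.04 kg; origin under its middle, at the level of the bench it lies on, z up. Rigid here; to the touch a block 34 mm wide (its x) and 70 mm long: take it across its x axis, fingertips 12 to 20 mm above its underside. It fits its tray lying along the tray's length
- chem_tray: tray of yellow plastic, standing on the bench and fixed to it, 185 x 94 mm outside and 18 mm high, open on top; origin in the centre of its underside, z up, x along its 185 mm length. Floor and walls 3 mm thick. A 3 mm wall across the middle (at x = 0, as high as the sides) parts it into two equal bays, each 88 mm square inside, their centres at x = +45 mm and x = -45 mm, y = 0, floor 3 mm above the origin. For the two reagent bottles, either one in either bay
- glass_tray: tray of blue plastic, standing on the bench and fixed to it, 185 x 94 mm outside and 18 mm high, open on top; origin in the centre of its underside, z up, x along its 185 mm length. Floor and walls 3 mm thick. A 3 mm wall across the middle (at x = 0, as high as the sides) parts it into two equal bays, each 88 mm square inside, their centres at x = +45 mm and x = -45 mm, y = 0, floor 3 mm above the origin. For the flask and the beaker, either one in either bay
- rubber_tray: tray of white plastic, standing on the bench and fixed to it, 185 x 94 mm outside and 14 mm high, open on top, one undivided bay 179 x 88 mm inside; floor and walls 3 mm thick; origin in the centre of its underside, z up, x along its 185 mm length. For the rubber bulb, anywhere in it
- tape: bystander: roll of light brown labelling tape lying flat, 76 mm diameter, 18 mm high, behind and left of the bulb; origin in the centre of its underside
- calculator: bystander: dark pocket calculator, 125 x 72 x 14 mm, lying flat to the left; origin in the centre of its underside

How it is judged:
By the outcome, as a careful person would: the job done as asked, in the order asked, and still so for the second after the job is handed in, with the robot touching nothing.
It also fails if it takes over 128 s, if anything falls off the work surface, if the arm or the gripper's body presses on something with over 40 N, if the wrist force passes 120 N, or if a joint passes its speed limit or range.

### The arm

A 6-joint arm with a two-finger parallel gripper is mounted at the origin on a cart in front of the work surface, level with it; the furniture and walls round the work are solid. World frame = base frame: x ahead of the robot, y to its left, z up, the work surface at z = 0. Lengths are in m, angles in rad, forces in N, time in s.
With the tool pointing down it reaches from about 0.35 to 0.95 m from the base axis. Payload 17.4 kg.
Tool frame: the origin (TCP) lies on the centre line of the jaws, within the pads' length; the fingertips stand 19 mm ahead of it and the grasp point (between the pads) is the TCP (manip.finger_overhang is the distance from the TCP to the fingertips, in m); z points along the fingers, y is the direction in which the jaws open and shut (so a half turn about z gives the same grasp; the last joint's range is limited). The gripper opens to 93 mm and grips with 3 to 60 N. Pads are 15 mm wide; open, the fingers measure 128 mm over their backs; the gripper's body (75 mm by 188 mm) begins 65 mm behind the grasp point.
Start: joints at [-1.334, 0.116, 1.442, -0, 1.584, -0.038], TCP at [0.183, -0.65, 0.238] pointing down, gripper open.
Joint ranges: [-2.83, 2.83], [-0.83, 2.19], [0.07, 2.5], [-1.14, 4.28], [0.01, 3], [-2.97, 2.97]. Speed limits (rad/s): [1.89, 1.89, 2.22, 3.14, 3.14, 3.14].

### API

Orientations are given as a unit quaternion [x, y, z, w].
In Python, from station import manip gives the robot as it stands.
- The arm moves only by the shell command python3 -m crank 'ROWS' [FORCE]. ROWS is JSON, a list that holds one entry, the list of rows, each a list of 5 numbers: the closure, from 0 (fully open) to 1 (shut), then the shift along the tool's x, y, z in cm, then the turn about the tool's z in rad. In form: [[[gripper, dx, dy, dz, turn], ...]]. A call has 1 to 20 rows; each row shifts and turns the commanded pose from where the row before left it, along the tool's axes as they then stand; what a row does not reach is not made up. A row lasts 1/8 s, in which the tool goes at most 62.5 mm and 10.7 degrees, less where a joint would pass 70% of its speed; a pose out of reach is approached as far as the arm can. A call is refused whole if a number of a shift passes 6.25 or a number of a turn 0.188, either way. A call with a gripper value outside its range is refused whole. The fingers move at their own pace and stop on an object; FORCE is the grip in N (left out, the last holds). Time passes only in rows, so rows that do not move let the fingers close. It gives the time, the measured TCP pose, the force and the opening at its end, in the units of the state.
- manip.state(): the state, without advancing time (a new reading comes with each control period).
- manip.grab_frame(name): name is "scene" or "top"; returns a dict with "frame" (420x560x3 uint8, red, green, blue), "depth" (420x560 float32, m along the optical axis (not along the pixel's ray), 0 where there is no reading), "intrinsics" (3x3 intrinsics, pixels), "rvec" (rotation vector, rad) and "tvec" (3), from world to camera coordinates, as OpenCV has them. Camera axes: x right, y down, z forward; pixel columns grow to the right and rows downward; lengths in m; the calibration is good to about 2 mm. A picture is of the moment at which its call begins.
- manip.finish_job(): hands the job in, once; it reports no verdict.
Trained networks look in the newest picture that a camera, given by its name, has taken for a name from the list of things; names that differ only in an ending like _2 or _b are one class to them, and where a whole thing is asked for, a point or a joint stands for the part that bears it (a point fixed in the world has none). Each returns a list of dicts, best first, with "conf" (0 to 1); they miss things now and then, are a little off and sometimes report something else, mostly with a low value. They report only what shows in the picture. A call takes as long as a camera call.
- manip.search_frame(camera, target): "centre" ([x, y, z] in m, in world coordinates, good to about 4 mm: the middle of the surface that is visible of it).
- manip.regions_of(camera, target): "mask" (420x560 bool, what is visible of it).
- manip.mark_of(camera, target): "centre" ([x, y, z] in m, in world coordinates, good to about 4 mm: a listed point, or the origin of a listed thing).
The state is a dict: "clock": time; "joint_positions": joint angles; "qd": joint speeds; "effort": joint torques, N m; "eef_pos": TCP position; "eef_rot": TCP orientation; "force": force on the tool from outside, world axes, zero at the start; "ft_torque": the same for the moment, N m; "grip_width": opening from 0.0 (shut) to 1.0 (fully open).
Only numpy, scipy, OpenCV 4.12 (cv2) and the standard library are available. Lean on these libraries where they do the work, as an engineer would, in place of code of your own. Each camera call takes 0.05 s, during which the arm holds its last target.

## Working session

There is one attempt and no reset: what is moved stays moved. The work goes in short steps, Python scripts to look and compute and a shell command to move; the robot and the scene stay as the last step left them, time stands still between calls to the robot, and variables do not carry over. Pictures are saved under pics/ and viewed, and the job is handed in when it is done.

```bash
ls; mkdir -p pics; python3 - <<'E'
from station import manip
import cv2
print(manip.state(), manip.finger_overhang)
for n in("scene","top"):
    f=manip.grab_frame(n); cv2.imwrite(f"pics/{n}0.png",f["frame"][:,:,::-1]); print(n,f["intrinsics"],f["rvec"],f["tvec"])
E
```

```text
pics
{'clock': 0.0, 'joint_positions': array([-1.33383755e+00,  1.16475991e-01,  1.44226712e+00,  1.31045367e-05,
        1.58400540e+00, -3.77963134e-02]), 'qd': array([ 2.29011101e-03, -3.31634308e-04, -7.12696297e-05, -2.14169564e-03,
        5.67967563e-04,  2.10651455e-05]), 'effort': array([ 3.66321365e-04, -7.21271181e+01, -6.22604942e+01,  7.79943913e-02,
        2.38801364e-02, -1.23534192e-04]), 'eef_pos': array([ 0.18308868, -0.64950137,  0.23691076]), 'eef_rot': array([ 9.90578360e-01,  1.36945898e-01, -5.09365575e-05, -5.75717566e-04]), 'force': array([-0.15742302,  0.05426125,  0.94661227]), 'ft_torque': array([ 0.04870299, -0.02411867, -0.03534387]), 'grip_width': 1.0021687213032908} 0.019
scene [[457.61137633   0.         277.83301335]
 [  0.         457.61137633 212.85201942]
 [  0.           0.           1.        ]] [ 1.32359557 -2.29316096  0.84211055] [0.46100471 0.25515349 0.87366285]
top [[542.07557463   0.         291.24200556]
 [  0.         542.07557463 205.80832175]
 [  0.           0.           1.        ]] [ 2.17880317 -2.1437697   0.14513091] [0.23588563 0.49552231 1.48330666]
```

View pics/scene0.png

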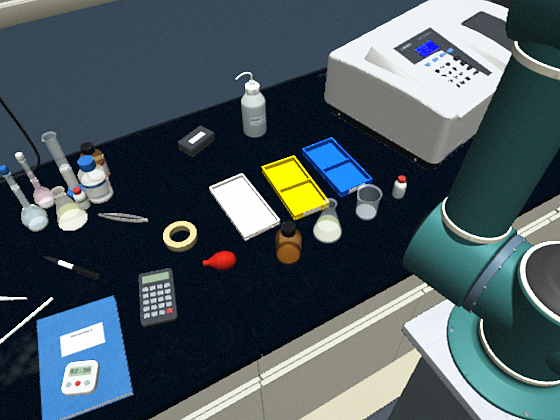

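View pics/top0.png

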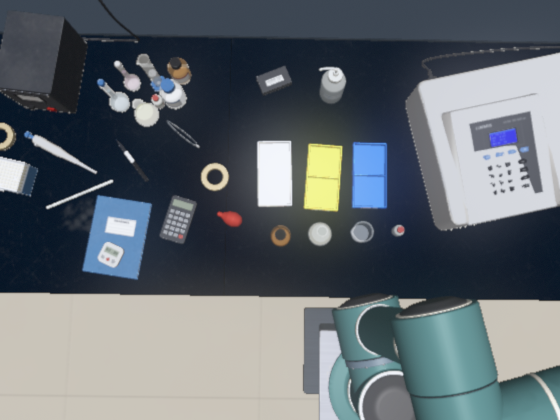

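```bash
python3 - <<'E'
from station import manip
for n in("scene","top"):
  for t in "amber_bottle dropper_bottle flask beaker bulb chem_tray glass_tray rubber_tray tape calculator".split():
    for r in manip.mark_of(n,t)[:3]: print(n,t,r["conf"],r["centre"])
E
```

```text
scene amber_bottle 0.71 [0.4066, 0.2724, -0.0048]
scene dropper_bottle 0.67 [0.4274, -0.0593, 0.0016]
scene flask 0.8 [0.4171, 0.1629, -0.0001]
scene flask 0.23 [0.4575, 0.415, -0.0024]
scene beaker 0.79 [0.4206, 0.0515, 0.0043]
scene bulb 0.82 [0.4563, 0.4148, -0.0038]
scene chem_tray 0.68 [0.5792, 0.1586, 0.0021]
scene glass_tray 0.82 [0.5837, 0.0212, 0.0004]
scene glass_tray 0.18 [0.4075, 0.2708, -0.0051]
scene rubber_tray 0.62 [0.5929, 0.2891, 0.0002]
scene tape 0.77 [0.5724, 0.4576, 0.003]
scene calculator 0.6 [0.4508, 0.566, -0.0028]
top amber_bottle 0.64 [0.4082, 0.2723, 0.0008]
top dropper_bottle 0.58 [0.4299, -0.0562, 0.0042]
top flask 0.96 [0.4209, 0.1616, -0.0032]
top beaker 0.8 [0.4205, 0.0525, -0.0041]
top bulb 0.72 [0.458, 0.4178, -0.0023]
top chem_tray 0.75 [0.578, 0.153, -0.0002]
top glass_tray 0.97 [0.5893, 0.0258, -0.0001]
top rubber_tray 0.73 [0.5881, 0.2967, -0.001]
top tape 0.8 [0.5774, 0.4642, -0.0009]
top calculator 0.77 [0.4527, 0.5608, 0.0005]
```

The scene shows the row at the bench front, from left to right: bulb, amber, flask, beaker, dropper. The trays stand behind it in the order white, yellow, blue. Next I'll get refined poses from the masks and depth.

```bash
cat > h.py <<'E'
from station import manip
import cv2, numpy as np
def world(f,mask):
    R=cv2.Rodrigues(np.array(f["rvec"],float))[0];K=f["intrinsics"];t=np.array(f["tvec"]).ravel()
    v,u=np.nonzero(mask&(f["depth"]>0)); d=f["depth"][v,u]
    c=np.stack([(u-K[0,2])/K[0,0]*d,(v-K[1,2])/K[1,1]*d,d],1)
    return (c-t)@R
def plane(f,uv,z):
    R=cv2.Rodrigues(np.array(f["rvec"],float))[0];K=f["intrinsics"];t=np.array(f["tvec"]).ravel()
    o=-R.T@t; r=(np.c_[uv,np.ones(len(uv))]@np.linalg.inv(K).T)@R
    return o+r*((z-o[2])/r[:,2])[:,None]
E
python3 - <<'E'
from h import *
f=manip.grab_frame("top")
for t,h in dict(chem_tray=.018,glass_tray=.018,rubber_tray=.014,bulb=.015,calculator=.014).items():
    m=manip.regions_of("top",t)[0]["mask"]
    c=max(cv2.findContours(m.astype(np.uint8),0,2)[0],key=cv2.contourArea)[:,0].astype(float)
    p=plane(f,c,h)[:,:2]
    print(t,cv2.minAreaRect((p*1000).astype(np.float32)))
    w=world(f,m); print("  z pct",np.percentile(w[:,2],[2,50,98]),"med",np.median(w,0))
for t in "amber_bottle dropper_bottle flask beaker".split():
  for n in("top","scene"):
    g=manip.grab_frame(n)
    r=manip.regions_of(n,t)
    m=r[0]["mask"]; w=world(g,m); print(t,n,r[0]["conf"],m.sum())
    zt=np.percentile(w[:,2],99);
    for lo,hi in((0.01,.03),(.03,.05),(.05,.07),(.07,.09),(.09,.12)):
      s=w[(w[:,2]>lo)&(w[:,2]<hi)]
      if len(s)>8: 
        (cx,cy),rr=cv2.minEnclosingCircle((s[:,:2]*1000).astype(np.float32)); print("  ",lo,len(s),s[:,:2].min(0),s[:,:2].max(0),cx,cy,rr)
im=f["frame"][:,:,::-1][195:255,205:420]; cv2.imwrite("pics/c1.png",cv2.resize(im,None,fx=3.7,fy=3.7,interpolation=2))
g=manip.grab_frame("scene")["frame"][:,:,::-1][165:275,195:415]; cv2.imwrite("pics/c2.png",cv2.resize(g,None,fx=3.6,fy=3.6,interpolation=2))
E
```

```text
chem_tray ((578.92431640625, 154.8480224609375), (100.6806411743164, 190.62010192871094), 87.18242645263672)
  z pct [-0.00373971  0.00396031  0.02313411] med [0.57861581 0.15434146 0.00396031]
glass_tray ((584.3901977539062, 24.808197021484375), (100.48200988769531, 191.35887145996094), 88.57041931152344)
  z pct [-0.00420489  0.00399019  0.02337693] med [0.5854009  0.02202466 0.00399019]
rubber_tray ((587.390869140625, 292.6108093261719), (185.15028381347656, 94.05281829833984), 1.3282246589660645)
  z pct [-0.00347988  0.00403867  0.01999062] med [0.5879608  0.29326037 0.00403867]
bulb ((461.07159423828125, 413.1557312011719), (63.989933013916016, 41.50823211669922), 46.19689178466797)
  z pct [0.02116976 0.03505727 0.0448198 ] med [0.45613944 0.40932867 0.03505727]
calculator ((452.2737121582031, 561.02783203125), (72.40355682373047, 123.65601348876953), 73.76416015625)
  z pct [0.0049444  0.01245115 0.01961671] med [0.45160263 0.56102631 0.01245115]
amber_bottle top 0.47 419
   0.01 354 [0.53578064 0.42342227] [0.61245481 0.49789273] 574.385009765625 462.4032287597656 39.0051651
[... 2821 characters left out ...]

   0.05 68 [0.3943694 0.0218471] [0.44921407 0.08158716] 420.5397644042969 51.62391662597656 30.072938919067383
   0.07 59 [0.39396701 0.02208284] [0.44816406 0.08184833] 421.799560546875 52.02546310424805 30.397865295410156
beaker scene 0.65 775
   0.01 163 [0.3926952  0.00422714] [0.4922323  0.07786797] 443.9176025390625 33.045433044433594 56.256690979003906
   0.03 227 [0.39328473 0.02536037] [0.44728657 0.07899614] 420.197998046875 51.291015625 28.48535919189453
   0.05 259 [0.39408355 0.02297245] [0.44792144 0.08302242] 425.0851135253906 52.668731689453125 31.322185516357422
   0.07 65 [0.39292578 0.02366252] [0.44938133 0.08398542] 419.5454406738281 53.12868118286133 30.86168670654297
```

View pics/c1.png

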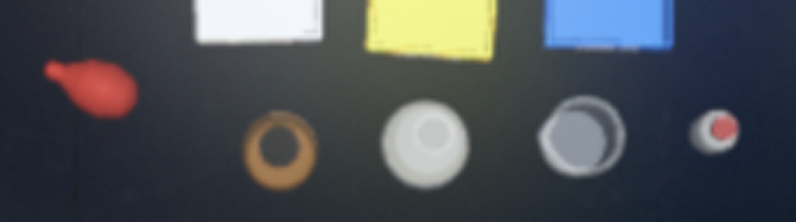

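View pics/c2.png

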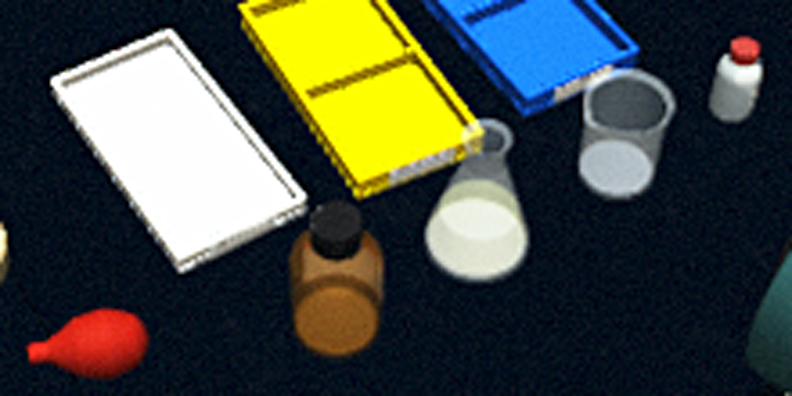

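```bash
python3 - <<'E'
from h import *
from scipy.optimize import least_squares
F={n:manip.grab_frame(n) for n in("top","scene")}
for n,f in F.items():
    R=cv2.Rodrigues(np.array(f["rvec"],float))[0]; print(n,"cam",-R.T@np.array(f["tvec"]).ravel())
    hsv=cv2.cvtColor(f["frame"],cv2.COLOR_RGB2HSV)
    m=((hsv[...,0]<8)|(hsv[...,0]>172))&(hsv[...,1]>120)&(hsv[...,2]>70)
    w=world(f,np.ones_like(m)).reshape(m.shape+(3,)) if (f["depth"]>0).all() else None
    k,l,s,_=cv2.connectedComponentsWithStats(m.astype(np.uint8))
    for i in range(1,k):
        if s[i,4]<60: continue
        p=world(f,l==i)
        if not(.4<np.median(p[:,1])<.45 or .38<np.median(p[:,1])<.45): continue
        v,u=np.nonzero(l==i); q=plane(f,np.c_[u,v].astype(float),.02)[:,:2] if n=="top" else p[:,:2]
        vx,vy,x0,y0=cv2.fitLine((q*1000).astype(np.float32),1,0,.01,.01).ravel()
        a=np.array([vx,vy]); a*=np.sign(a[1]); t=q*1000@a; c=q*1000@np.array([-a[1],a[0]])
        tm=(t.min()+t.max())/2; cm=(c.min()+c.max())/2
        print(n,"bulb n",s[i,4],"heading",np.degrees(np.arctan2(a[1],a[0])),"len",np.ptp(t),"wid",np.ptp(c),"mid",tm*a+cm*np.array([-a[1],a[0]]))
for t,r,lo,hi in(("amber_bottle",28,.015,.07),("dropper_bottle",14.5,.01,.045),("beaker",25.5,.01,.06)):
  n="scene"; f=F[n]; m=manip.regions_of(n,t)[0]["mask"]; 
  w=world(f,m); w=w[(w[:,2]>lo)&(w[:,2]<hi)]*1000
  s=least_squares(lambda c:np.hypot(w[:,0]-c[0],w[:,1]-c[1])-r,np.median(w[:,:2],0),loss="soft_l1"); print(t,s.x,np.abs(s.fun).mean())
m=manip.regions_of("top","beaker")[0]["mask"]; w=world(F["top"],m); w=w[w[:,2]>.062]*1000
d=w[:,:2]-[420.5,50.5]; i=np.argsort(-np.hypot(*d.T))[:6]; print("spout",np.c_[d[i],np.degrees(np.arctan2(d[i,1],d[i,0]))])
E
```

```text
top cam [0.30329834 0.25653002 1.53087736]
top bulb n 272 heading 69.13282 len 73.08267835501977 wid 40.50684510521205 mid [457.42385364 417.8755873 ]
scene cam [-0.10506978  0.57755456  0.83444982]
scene bulb n 433 heading 63.881226 len 71.20483049906761 wid 56.47354051823001 mid [464.24160956 413.20425883]
amber_bottle [407.52856895 273.24002521] 0.7473930905587008
dropper_bottle [428.70109744 -53.96159948] 1.2660479108470173
beaker [420.21178837  51.08990869] 1.030317752080055
spout [[ -7.94313363  28.44986855 105.59960318]
 [ -5.0626737   28.17640041 100.18609149]
 [ -2.54673326  28.4824622   95.10946203]
 [ 20.01745327 -20.37991113 -45.51406196]
 [  3.76774993 -28.29131975 -82.41416388]
 [ -4.39826371 -28.17773917 -98.87171089]]
```

```bash
python3 - <<'E'
from h import *
f=manip.grab_frame("top"); v,u=np.mgrid[0:420,0:560]; w=world(f,np.ones((420,560),bool))
s=w[(w[:,2]>.03)&(w[:,1]<-.08)&(w[:,0]>.3)]
for y in np.arange(-.1,-.6,-.05):
    q=s[abs(s[:,1]-y)<.01]
    if len(q): print(round(y,2),"minx",np.percentile(q[:,0],1),"z at front",q[np.argsort(q[:,0])[:40],2].max(),q[:,2].max())
E
```

```text
-0.1 minx 0.6221752127831846 z at front 0.20612578819173197 0.23361312987568128
-0.15 minx 0.43759121728291633 z at front 0.19169018427551876 0.24572766356342127
-0.2 minx 0.43634207349312154 z at front 0.19231962183804746 0.24614441756187896
-0.25 minx 0.44843879514492546 z at front 0.18445634471477645 0.24556191227943358
-0.3 minx 0.4611520722512188 z at front 0.18494113015784436 0.24595901021165623
-0.35 minx 0.4721639851555956 z at front 0.1850969551062075 0.2458893789913211
-0.4 minx 0.483796614040383 z at front 0.18357871252517746 0.24494627741460168
-0.45 minx 0.4927712539468937 z at front 0.20216477002812436 0.20298085522845521
-0.5 minx 0.9987563140650555 z at front 0.10188494735620296 0.10188494735620296
```

```bash
python3 -m crank '[[[0,0,0,-6,0.137],[0,0,0,-6,0.137],[0,0,0,-4,0],[0,4,-5,0,0],[0,4,-5,0,0],[0,4,-5,0,0],[0,4,-5,0,0],[0,4,-5,0,0],[0,1,-6,0,0],[0,1,-6,0,0],[0,0,-6,0,0],[0,0,-6,0,0],[0,0,-6,0,0],[0,0,-6,0,0],[0,0,-6,0,0],[0,0,-6,0,0],[0,0,-6,0,0],[0,0,-6,0,0]]]' 15; python3 -c "
from station import manip
s=manip.state();print(s['eef_pos'],s['eef_rot'],s['joint_positions'])"
```

```text
clock: 4.85
eef_pos: [0.3971, 0.1965, 0.398]
eef_rot: [1.0, 0.001, 0.0, -0.0]
force: [1.3, -1.1, -0.0]
grip_width: 1.0
[0.39705324 0.19653766 0.39800167] [ 9.99999719e-01  5.33947205e-04  4.97492781e-04 -1.73282788e-04] [ 4.02087315e-01 -3.84561165e-01  1.63572258e+00 -7.35939612e-05
  1.88937994e+00  1.97179266e+00]
```

```bash
python3 -m crank '[[[0,0.5,-3.8,0,0],[0,0,-3.6,0,0],[0,0,0,6,0],[0,0,0,6,0],[0,0,0,6,0],[0,0,0,0,0],[0,0,0,0,0]]]'
```

```text
clock: 5.72
eef_pos: [0.4033, 0.2689, 0.2205]
eef_rot: [1.0, 0.0, 0.001, -0.001]
force: [0.6, 0.1, -0.6]
grip_width: 0.993
```

```bash
python3 -m crank '[[[0,0.4,-0.4,2,0],[0,0,0,4,0],[0,0,0,5,0],[0,0,0,4,0],[0,0,0,1,0],[0,0,0,0,0],[0,0,0,0,0]]]'
```

```text
clock: 6.6
eef_pos: [0.4076, 0.2731, 0.0596]
eef_rot: [1.0, 0.0, 0.001, -0.001]
force: [0.2, -0.5, -0.2]
grip_width: 0.997
```

```bash
python3 -m crank '[[[0.3,0,0,0,0],[0.5,0,0,0,0],[1,0,0,0,0],[1,0,0,0,0],[1,0,0,0,0],[1,0,0,0,0],[1,0,0,0,0],[1,0,0,0,0]]]' 15
```

```text
clock: 7.6
eef_pos: [0.4067, 0.2725, 0.0577]
eef_rot: [1.0, 0.0, 0.0, -0.0]
force: [0.4, -0.5, 2.8]
grip_width: 0.598
```

```bash
python3 -m crank '[[[1,0,0,-1,0],[1,0,0,-4,0],[1,0,0,-5,0],[1,0,0,-3,0],[1,3,0.5,0,0],[1,5,2,0,0],[1,5,3,0,0],[1,4,3,0,0],[1,3,2,0,0],[1,1.6,1.4,0,0],[1,0,0,0,0],[1,0,0,0,0],[1,0,0,0,0]]]'
```

```text
clock: 9.22
eef_pos: [0.6221, 0.1545, 0.188]
eef_rot: [1.0, 0.001, 0.0, -0.0]
force: [0.5, 0.1, -0.6]
grip_width: 0.605
```

```bash
python3 -m crank '[[[1,0.2,0.2,4,0],[1,0,0,4,0],[1,0,0,3,0],[1,0,0,1,0],[1,0,0,0,0],[1,0,0,0,0]]]'; python3 - <<'E'
from h import *
f=manip.grab_frame("scene"); cv2.imwrite("pics/p1.png",cv2.resize(f["frame"][110:270,150:430,::-1],None,fx=2.8,fy=2.8))
E
```

```text
clock: 9.98
eef_pos: [0.6254, 0.152, 0.0694]
eef_rot: [1.0, 0.001, 0.001, -0.0]
force: [0.1, 0.2, -1.3]
grip_width: 0.599
```

View pics/p1.png

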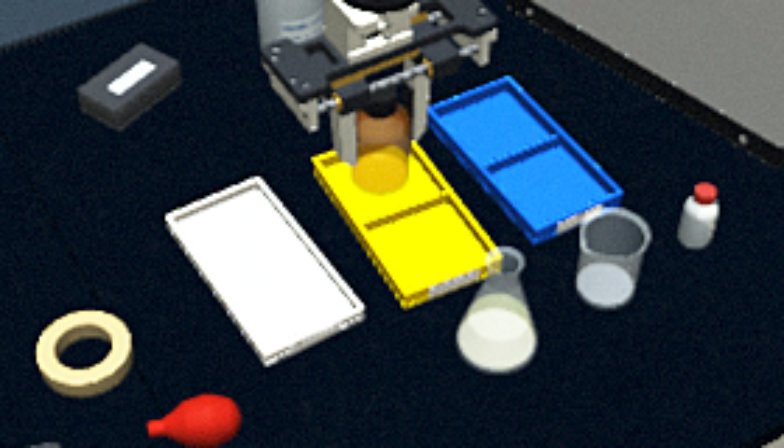

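The amber bottle is upright over the yellow tray's far bay, at about (380,160) in this crop. I'll lower it now.

```bash
python3 -m crank '[[[1,0,0,0.4,0],[1,0,0,0.3,0],[1,0,0,0,0],[1,0,0,0,0],[1,0,0,0,0]]]'
```

```text
clock: 10.65
eef_pos: [0.6247, 0.1517, 0.0606]
eef_rot: [1.0, 0.0, -0.0, 0.0]
force: [0.1, 0.4, -0.7]
grip_width: 0.6
```

```bash
python3 -m crank '[[[1,0,0,0.1,0],[1,0,0,0,0],[0.38,0,0,0,0],[0.34,0,0,0,0],[0.28,0,0,0,0],[0.2,0,0,0,0],[0.2,0,0,0,0]]]'
```

```text
clock: 11.52
eef_pos: [0.6247, 0.1517, 0.0596]
eef_rot: [1.0, 0.0, -0.0, -0.0]
force: [0.8, -0.3, 0.4]
grip_width: 0.796
```

```bash
python3 -m crank '[[[0.2,0,0,-4,0],[0.2,0,0,-6,0],[0.2,0,0,-6,0],[0.2,-3.9,4.1,0,0],[0.2,-3.9,4.1,0,0],[0.2,-3.9,4.1,0,0],[0.2,-3.9,4.1,0,0],[0.3,-3.9,4.1,0,-0.174],[0.3,0,0,0,-0.174],[0.3,0,0,0,-0.174],[0.3,0,0,0,-0.174],[0.3,0,0,0,-0.174],[0.3,0,0,0,-0.174],[0.3,0,0,0,-0.174],[0.3,0,0,0,-0.174],[0.3,0,0,0,-0.178],[0.3,0,0,0,0],[0.3,0,0,0,0]]]'; python3 - <<'E'
from h import *
for c in ("scene","top"):
  manip.grab_frame(c)
  for t in("amber_bottle","dropper_bottle"):
    for r in manip.mark_of(c,t)[:2]: print(c,t,r)
E
```

```text
clock: 13.78
eef_pos: [0.43, -0.0534, 0.2197]
eef_rot: [0.709, 0.705, 0.0, 0.0]
force: [-0.3, 1.0, 0.6]
grip_width: 0.703
scene amber_bottle {'centre': [0.6254, 0.1499, -0.0038], 'conf': 0.77}
top amber_bottle {'centre': [0.6233, 0.1538, 0.0035], 'conf': 0.57}
top amber_bottle {'centre': [0.4195, 0.0541, -0.0055], 'conf': 0.41}
top dropper_bottle {'centre': [0.4305, -0.0514, 0.002], 'conf': 0.46}
```

```bash
python3 -m crank '[[[0.3,-0.1,-0.1,4,0],[0.3,0,0,6,0],[0.3,0,0,5,0],[0.3,0,0,2,0],[0.3,0,0,0,0],[0.3,0,0,0,0]]]'; python3 -m crank '[[[0.5,0,0,0,0],[0.6,0,0,0,0],[1,0,0,0,0],[1,0,0,0,0],[1,0,0,0,0],[1,0,0,0,0],[1,0,0,0,0]]]' 8
```

```text
clock: 14.82
eef_pos: [0.4296, -0.0545, 0.0509]
eef_rot: [0.707, 0.707, 0.0, 0.001]
force: [0.1, 0.7, 0.1]
grip_width: 0.697
clock: 15.7
eef_pos: [0.429, -0.0544, 0.0497]
eef_rot: [0.707, 0.707, 0.0, 0.0]
force: [-0.2, 0.5, 1.8]
grip_width: 0.307
```

```bash
python3 -m crank '[[[1,0,0,-2,0],[1,0,0,-5,0],[1,0,0,-6,0],[1,0.5,2,0,0],[1,4,3,0,0],[1,5,3,0,0],[1,5,2,0,0],[1,5,0.5,0,0],[1,1.7,0,0,0],[1,0,0,0,0.174],[1,0,0,0,0.174],[1,0,0,0,0.174],[1,0,0,0,0.174],[1,0,0,0,0.174],[1,0,0,0,0.174],[1,0,0,0,0.174],[1,0,0,0,0.174],[1,0,0,0,0.178],[1,0,0,0,0],[1,0,0,0,0]]]'
```

```text
clock: 18.2
eef_pos: [0.5341, 0.1573, 0.1796]
eef_rot: [1.0, 0.002, -0.0, 0.0]
force: [-0.5, -0.2, 0.4]
grip_width: 0.31
```

```bash
python3 -m crank '[[[1,0,0,5,0],[1,0,0,5,0],[1,0,0,2,0],[1,0,0,0.5,0],[1,0,0,0,0],[1,0,0,0,0],[1,0,0,0.1,0],[1,0,0,0,0]]]'
```

```text
clock: 19.2
eef_pos: [0.5343, 0.1576, 0.054]
eef_rot: [1.0, 0.0, 0.0, -0.0]
force: [1.2, -0.8, -0.6]
grip_width: 0.308
```

```bash
python3 -m crank '[[[1,0,0,0.1,0],[1,0,0,0,0],[1,0,0,0,0],[0.67,0,0,0,0],[0.62,0,0,0,0],[0.5,0,0,0,0],[0.4,0,0,0,0],[0.4,0,0,0,0],[0.4,0,0,-4,0],[0.4,0,0,-6,0],[0.4,0,0,-6,0],[0.4,0,0,0,0]]]'; python3 - <<'E'
from h import *
f=manip.grab_frame("scene"); cv2.imwrite("pics/p2.png",cv2.resize(f["frame"][110:270,150:430,::-1],None,fx=2.8,fy=2.8))
for t in("flask","beaker","dropper_bottle"): print(t,manip.mark_of("scene",t)[:2])
E
```

```text
clock: 20.7
eef_pos: [0.5356, 0.158, 0.2179]
eef_rot: [1.0, 0.0, 0.004, -0.001]
force: [0.5, -0.1, -0.2]
grip_width: 0.602
flask [{'centre': [0.4167, 0.1641, -0.0023], 'conf': 0.8}, {'centre': [0.5347, 0.1541, 0.006], 'conf': 0.43}]
beaker [{'centre': [0.4188, 0.0496, 0.0034], 'conf': 0.94}]
dropper_bottle [{'centre': [0.5348, 0.154, 0.0053], 'conf': 0.76}]
```

View pics/p2.png

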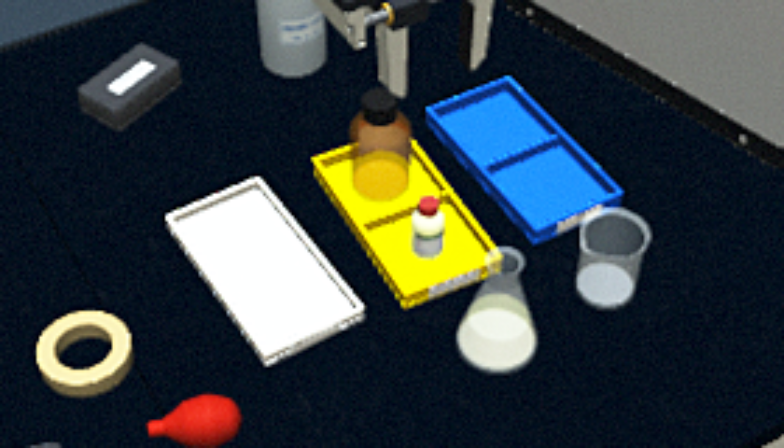

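Both bottles are standing, amber in the far bay (380,165) and dropper in the near bay (428,232). The flask is next.

```bash
python3 -m crank '[[[0.4,-6,-0.2,0,0],[0.4,-5.8,-0.2,0,0],[0.4,0,0,0,0],[0.4,0,0,6,0],[0.4,0,0,2,0],[0.4,0,0,0,0],[0.4,0,0,0,0],[0.4,0,0,0,0]]]'
```

```text
clock: 21.9
eef_pos: [0.4168, 0.1617, 0.1341]
eef_rot: [1.0, 0.0, 0.001, -0.0]
force: [-0.7, 0.3, -0.2]
grip_width: 0.599
```

```bash
python3 -m crank '[[[0.4,0.1,-0.1,2,0],[0.4,0,0,1,0],[0.4,0,0,0,0],[0.4,0,0,0,0]]]';  python3 -m crank '[[[0.55,0,0,0,0],[0.65,0,0,0,0],[1,0,0,0,0],[1,0,0,0,0],[1,0,0,0,0],[1,0,0,0,0],[1,0,0,0,0]]]' 12
```

```text
clock: 22.4
eef_pos: [0.4174, 0.1626, 0.1034]
eef_rot: [1.0, 0.0, 0.0, -0.0]
force: [-0.8, 1.0, 0.3]
grip_width: 0.603
clock: 23.28
eef_pos: [0.4172, 0.1626, 0.1028]
eef_rot: [1.0, 0.0, 0.0, -0.0]
force: [-1.1, 0.3, 1.5]
grip_width: 0.3
```

```bash
python3 -m crank '[[[1,0,0,-1,0],[1,0,0,-3,0],[1,0,0,-5,0],[1,0,0,-5,0],[1,2,1,0,0],[1,4,3,0,0],[1,5,3,0,0],[1,4.3,3,0,0],[1,4,3,0,0],[1,2,1,0,0],[1,0,0,0,0],[1,0,0,0,0],[1,0,0,0,0]]]'; python3 - <<'E'
from h import *
f=manip.grab_frame("scene"); cv2.imwrite("pics/p3.png",cv2.resize(f["frame"][60:270,200:430,::-1],None,fx=2.8,fy=2.8))
E
```

```text
clock: 24.9
eef_pos: [0.6296, 0.0231, 0.2429]
eef_rot: [1.0, 0.0, 0.0, -0.0]
force: [-0.2, 0.2, -0.7]
grip_width: 0.301
```

View pics/p3.png

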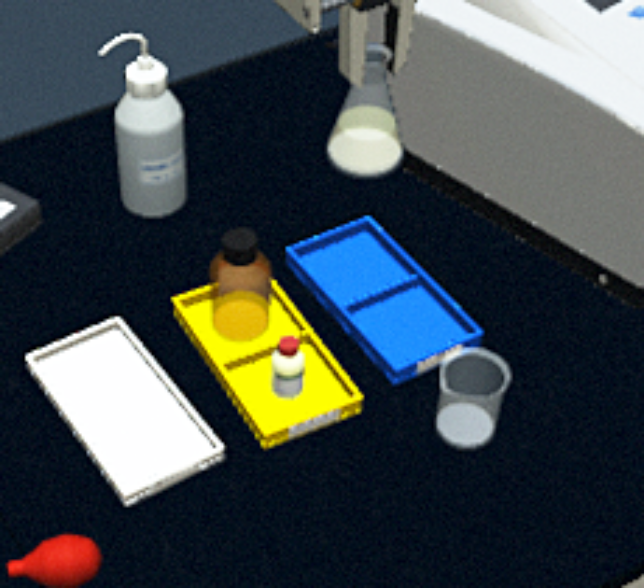

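```bash
python3 - <<'E'
from h import *
for n in("top","scene"):
  f=manip.grab_frame(n); w=world(f,np.ones((420,560),bool)); 
  for x in(.56,.59,.63,.67):
    s=w[(abs(w[:,0]-x)<.015)&(w[:,2]>.03)&(w[:,1]<-.05)&(w[:,2]<.26)]
    print(n,x,np.percentile(s[:,1],[99,99.9,100]))
E
```

```text
top 0.56 [-0.16059536 -0.1581542  -0.15656833]
top 0.59 [-0.15919312 -0.12748574 -0.11397521]
top 0.63 [-0.10510022 -0.10407114 -0.1038993 ]
top 0.67 [-0.09844718 -0.09481452 -0.09469858]
scene 0.56 [-0.11852271 -0.11690127 -0.11491142]
scene 0.59 [-0.11146495 -0.10956395 -0.10890969]
scene 0.63 [-0.10261864 -0.10144768 -0.10081137]
scene 0.67 [-0.09319927 -0.09151812 -0.09093195]
```

```bash
python3 -m crank '[[[1,0,0.1,4,0],[1,0,0,5,0],[1,0,0,2,0],[1,0,0,0,0],[1,0,0,0,0]]]'; python3 - <<'E'
from h import *
f=manip.grab_frame("scene"); cv2.imwrite("pics/p4.png",cv2.resize(f["frame"][110:220,270:410,::-1],None,fx=5,fy=5))
f=manip.grab_frame("top"); cv2.imwrite("pics/p4t.png",cv2.resize(f["frame"][120:260,290:420,::-1],None,fx=4,fy=4))
E
```

```text
clock: 25.68
eef_pos: [0.631, 0.0217, 0.1349]
eef_rot: [1.0, 0.0, 0.001, 0.0]
force: [0.7, -1.0, -0.1]
grip_width: 0.299
```

View pics/p4.png

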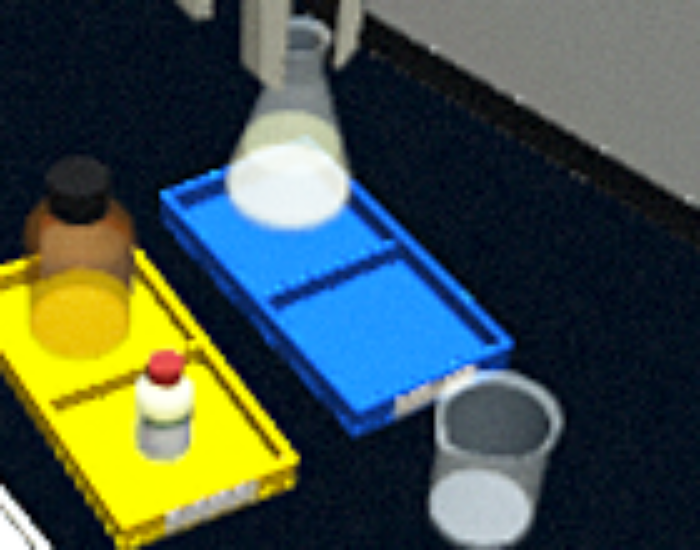

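View pics/p4t.png

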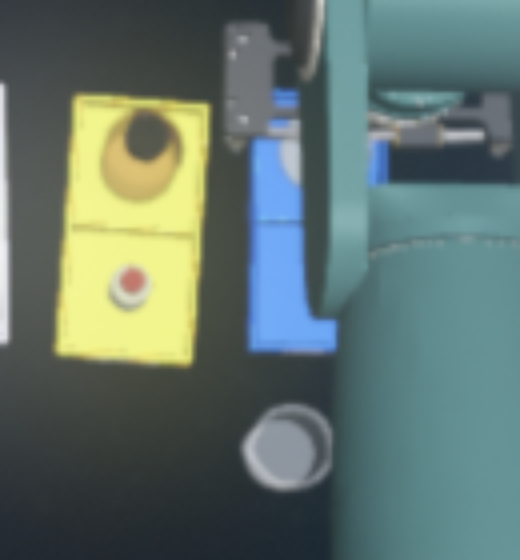

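The flask hangs upright over the blue tray's far bay, with its foot at about (290,200) in the scene crop. I'll lower it.

```bash
python3 -m crank '[[[1,0,0,1,0],[1,0,0,1,0],[1,0,0,0.6,0],[1,0,0,0,0],[1,0,0,0,0],[1,0,0,0.2,0],[1,0,0,0,0],[1,0,0,0,0]]]'
```

```text
clock: 26.78
eef_pos: [0.6305, 0.0217, 0.1052]
eef_rot: [1.0, 0.0, 0.0, -0.0]
force: [0.8, 1.6, 6.7]
grip_width: 0.3
```

```bash
python3 -m crank '[[[1,0,0,-0.1,0],[1,0,0,0,0],[0.67,0,0,0,0],[0.62,0,0,0,0],[0.5,0,0,0,0],[0.4,0,0,0,0],[0.4,0,0,0,0],[0.4,0,0,-4,0],[0.4,0,0,-6,0],[0.4,0,0,-2,0],[0.2,0,0,0,0]]]'; python3 - <<'E'
from h import *
f=manip.grab_frame("scene"); cv2.imwrite("pics/p5.png",cv2.resize(f["frame"][100:220,260:410,::-1],None,fx=5,fy=5))
for t in("flask","beaker"): print(t,manip.mark_of("scene",t)[:2])
m=manip.regions_of("scene","flask")[0]["mask"]; w=world(f,m); w=w[w[:,0]>.5]; print(np.percentile(w,[1,50,99],axis=0))
E
```

```text
clock: 28.15
eef_pos: [0.6305, 0.0216, 0.2267]
eef_rot: [1.0, 0.0, 0.001, -0.0]
force: [0.6, 0.0, -0.9]
grip_width: 0.663
flask [{'centre': [0.6304, 0.0228, 0.0014], 'conf': 0.65}, {'centre': [0.5963, 0.2926, 0.0031], 'conf': 0.39}]
beaker [{'centre': [0.4182, 0.0519, 0.0025], 'conf': 0.56}]
[[ 5.97086359e-01 -5.09295803e-02 -5.56944685e-04]
 [ 6.17386719e-01  3.20863177e-02  4.59591211e-02]
 [ 7.27622263e-01  5.50639559e-02  1.06776184e-01]]
```

View pics/p5.png

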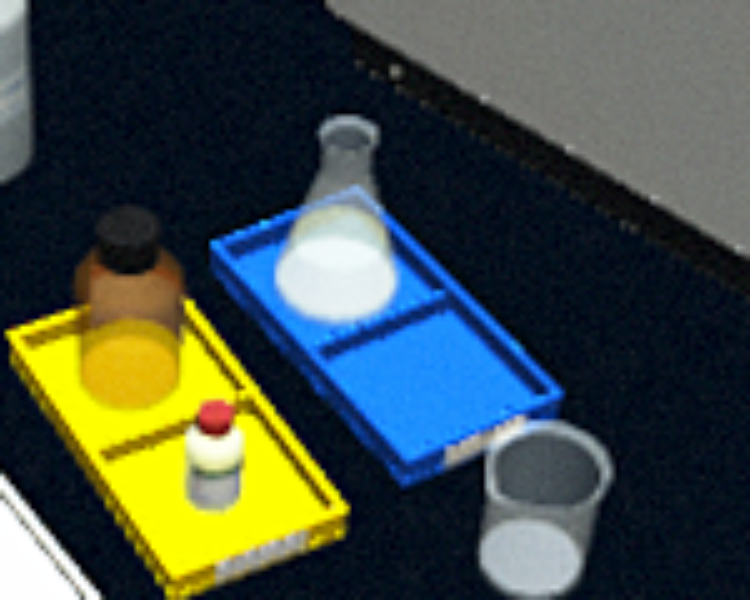

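The flask stands upright in the far bay, at (335,275). The beaker is next.

```bash
python3 -m crank '[[[0.1,-6,-0.9,0,0],[0,-6,-0.9,0,0],[0,-6,-0.9,0,0],[0,-3,-0.3,0,-0.171],[0,0,0,0,-0.171],[0,0,0,0,-0.171],[0,0,0,0,-0.171],[0,0,0,0,-0.171],[0,0,0,0,-0.171],[0,0,0,0,-0.171],[0,0,0,0,-0.171],[0,0,0,0,-0.171],[0,0,0,0,-0.171],[0,0,0,0,0],[0,0,0,0,0],[0,0,0,0,0]]]'
```

```text
clock: 30.35
eef_pos: [0.4201, 0.0516, 0.2254]
eef_rot: [0.657, 0.754, -0.0, -0.0]
force: [0.2, 0.1, -0.4]
grip_width: 0.997
```

Now (0.420, 0.0516), which is on target. Descending 17 cm.

```bash
python3 -m crank '[[[0,0,0,4,0],[0,0,0,6,0],[0,0,0,4,0],[0,0,0,3,0],[0,0,0,0,0],[0,0,0,0,0]]]'; python3 -m crank '[[[0.2,0,0,0,0],[0.32,0,0,0,0],[0.45,0,0,0,0],[1,0,0,0,0],[1,0,0,0,0],[1,0,0,0,0],[1,0,0,0,0],[1,0,0,0,0]]]' 8
```

```text
clock: 31.1
eef_pos: [0.4208, 0.0516, 0.057]
eef_rot: [0.656, 0.754, 0.0, 0.0]
force: [0.8, 0.1, -0.2]
grip_width: 0.998
clock: 32.1
eef_pos: [0.4202, 0.0516, 0.0557]
eef_rot: [0.656, 0.755, 0.0, 0.0]
force: [0.5, -0.4, 1.5]
grip_width: 0.589
```

```bash
python3 -m crank '[[[1,0,0,-1,0],[1,0,0,-4,0],[1,0,0,-5,0],[1,0,0,-1,0],[1,0,0,0,0.171],[1,0,0,0,0.171],[1,0,0,0,0.171],[1,0,0,0,0.171],[1,0,0,0,0.171],[1,0,0,0,0.171],[1,0,0,0,0.171],[1,0,0,0,0.171],[1,0,0,0,0.171],[1,0,0,0,0.171],[1,4,1,0,0],[1,5,1,0,0],[1,3,0.8,0,0],[1,0,0,0,0],[1,0,0,0,0]]]'; python3 - <<'E'
from h import *
f=manip.grab_frame("scene"); cv2.imwrite("pics/p6.png",cv2.resize(f["frame"][100:220,260:410,::-1],None,fx=5,fy=5))
E
```

```text
clock: 34.48
eef_pos: [0.5395, 0.0237, 0.1652]
eef_rot: [1.0, 0.0, -0.001, -0.0]
force: [0.3, -0.2, 0.7]
grip_width: 0.587
```

View pics/p6.png

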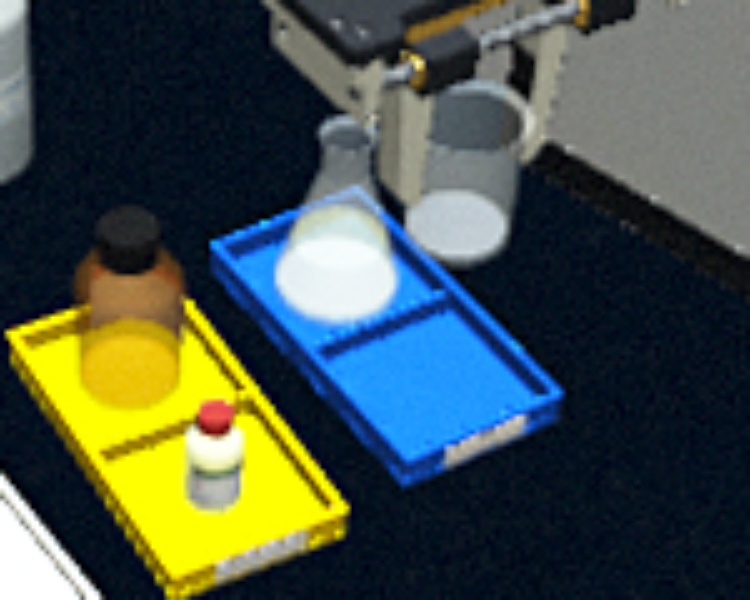

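```bash
python3 -m crank '[[[1,0,0,4,0],[1,0,0,4,0],[1,0,0,2,0],[1,0,0,0.4,0],[1,0,0,0,0],[1,0,0,0,0],[1,0,0,0.2,0],[1,0,0,0,0],[1,0,0,0,0]]]'
```

```text
clock: 35.65
eef_pos: [0.5402, 0.0236, 0.0597]
eef_rot: [1.0, 0.0, 0.0, -0.0]
force: [-0.4, -0.2, -1.4]
grip_width: 0.586
```

```bash
python3 -m crank '[[[1,0,0,0.1,0],[1,0,0,0,0],[1,0,0,0,0]]]'
```

```text
clock: 36.02
eef_pos: [0.5402, 0.0236, 0.0588]
eef_rot: [1.0, 0.0, 0.0, -0.0]
force: [0.8, -0.3, 1.7]
grip_width: 0.591
```

```bash
python3 -m crank '[[[0.37,0,0,0,0],[0.33,0,0,0,0],[0.2,0,0,0,0],[0.15,0,0,0,0],[0.15,0,0,-4,0],[0.15,0,0,-6,0],[0.15,0,0,-6,0],[0.15,-1.3,-6,0,0],[0.15,-1.2,-6,0,0],[0.15,-1.2,-6,0,0],[0.15,-1.2,-6,0,0],[0.15,-1.2,-6,0,0],[0.15,-1.2,-6,0,0],[0.15,-1,-3.3,0,0],[0.15,0,0,0,0],[0.15,0,0,0,0]]]'; python3 - <<'E'
from h import *
f=manip.grab_frame("scene"); cv2.imwrite("pics/p7.png",cv2.resize(f["frame"][100:220,260:410,::-1],None,fx=5,fy=5))
E
```

```text
clock: 38.02
eef_pos: [0.4571, 0.4162, 0.2185]
eef_rot: [1.0, 0.0, -0.0, 0.0]
force: [-0.6, -0.2, -0.2]
grip_width: 0.85
```

View pics/p7.png

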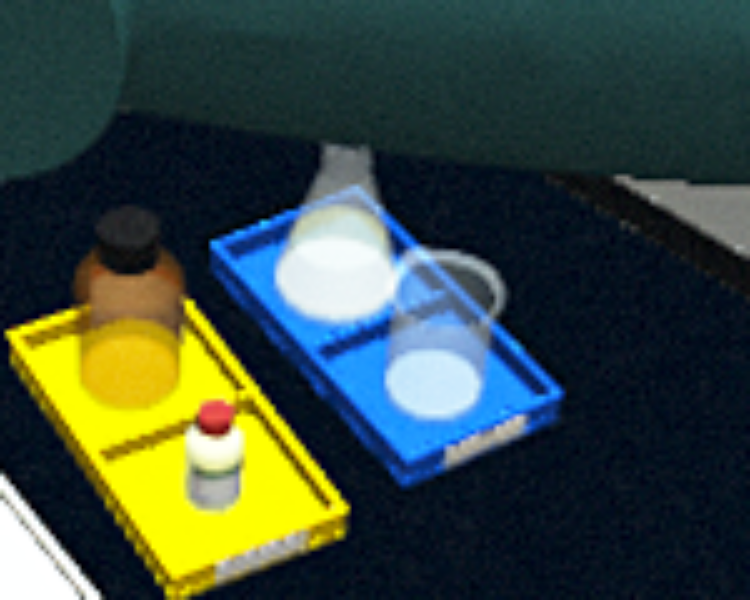

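The beaker stands flat in the near blue bay (435,340). The bulb is next.

```bash
python3 -m crank '[[[0.15,0,-0.15,0,-0.172],[0.15,0,0,0,-0.172],[0.15,0,0,0,-0.172],[0.15,0,0,0,-0.172],[0.15,0,0,0,-0.172],[0.15,0,0,0,-0.172],[0.15,0,0,0,-0.172],[0.15,0,0,5,0],[0.15,0,0,5,0],[0.15,0,0,2,0],[0.15,0,0,0,0],[0.15,0,0,0,0]]]'; python3 - <<'E'
from h import *
f=manip.grab_frame("scene"); cv2.imwrite("pics/p8.png",cv2.resize(f["frame"][200:310,150:300,::-1],None,fx=5,fy=5))
E
```

```text
clock: 39.58
eef_pos: [0.4579, 0.4185, 0.101]
eef_rot: [0.824, 0.566, 0.001, -0.0]
force: [0.2, -0.1, 0.0]
grip_width: 0.852
```

View pics/p8.png

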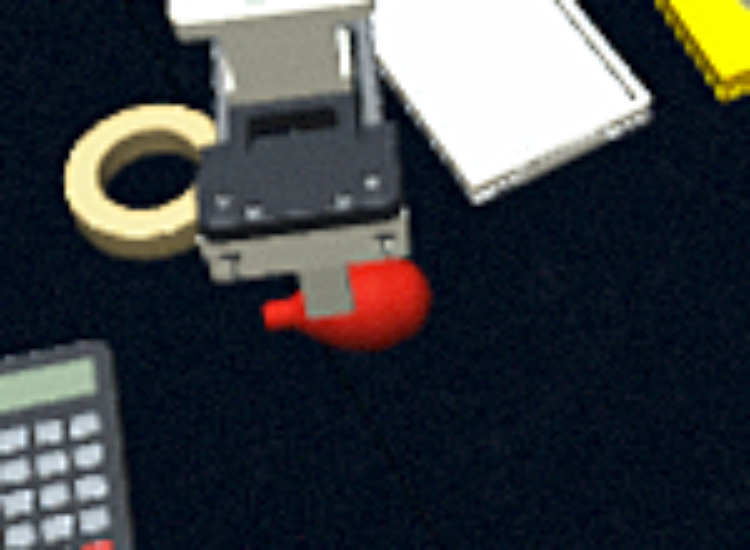

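```bash
python3 -m crank '[[[0.15,0,0,4,0],[0.15,0,0,2.6,0],[0.15,0,0,0,0],[0.15,0,0,0,0],[0.15,0,0,0,0]]]';  python3 -m crank '[[[0.4,0,0,0,0],[0.55,0,0,0,0],[1,0,0,0,0],[1,0,0,0,0],[1,0,0,0,0],[1,0,0,0,0],[1,0,0,0,0]]]' 10
```

```text
clock: 40.25
eef_pos: [0.4577, 0.4186, 0.0345]
eef_rot: [0.824, 0.566, 0.001, -0.0]
force: [0.1, 0.9, -0.3]
grip_width: 0.848
clock: 41.12
eef_pos: [0.4571, 0.4181, 0.0326]
eef_rot: [0.824, 0.566, -0.0, 0.0]
force: [-1.0, -0.5, -0.1]
grip_width: 0.364
```

```bash
python3 -m crank '[[[1,0,0,-1,0],[1,0,0,-4,0],[1,0,0,-5,0],[1,0,0,0,0.168],[1,0,0,0,0.168],[1,0,0,0,0.168],[1,0,0,0,0.168],[1,0,0,0,0.168],[1,0,0,0,0.168],[1,0,0,0,0.172],[1,3,3,0,0],[1,4,4,0,0],[1,4,3.5,0,0],[1,2.1,2,0,0],[1,0,0,0,0],[1,0,0,0,0],[1,0,0,4,0],[1,0,0,2,0],[1,0,0,0,0],[1,0,0,0,0]]]'; python3 - <<'E'
from h import *
f=manip.grab_frame("scene"); cv2.imwrite("pics/p9.png",cv2.resize(f["frame"][150:270,170:340,::-1],None,fx=4.5,fy=4.5))
E
```

```text
clock: 43.62
eef_pos: [0.5913, 0.2968, 0.074]
eef_rot: [1.0, 0.012, 0.001, -0.0]
force: [0.4, 0.0, -0.5]
grip_width: 0.366
```

View pics/p9.png

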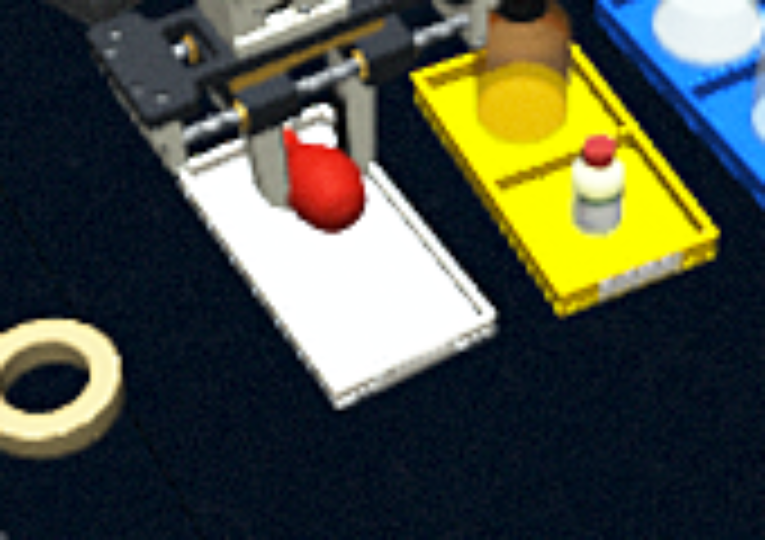

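```bash
python3 -m crank '[[[1,-2,0.2,0,0],[1,-2,0.1,0,0],[1,0,0,2,0],[1,0,0,1.5,0],[1,0,0,0,0],[1,0,0,0,0],[1,0,0,0.2,0],[1,0,0,0,0],[1,0,0,0,0]]]'
```

```text
clock: 44.8
eef_pos: [0.5512, 0.2923, 0.0358]
eef_rot: [1.0, 0.012, 0.0, -0.0]
force: [-0.3, -1.3, -1.0]
grip_width: 0.366
```

```bash
python3 -m crank '[[[1,0,0,0.1,0],[1,0,0,0,0],[0.61,0,0,0,0],[0.55,0,0,0,0],[0.45,0,0,0,0],[0.4,0,0,0,0],[0.4,0,0,0,0],[0.4,0,0,-2,0],[0.4,0,0,-5,0],[0.4,0,0,-6,0],[0.4,0,0,-6,0],[0.4,0,0,-4,0],[0.4,-4,-5,0,0],[0.4,-4,-5,0,0],[0.4,0,-5,0,0],[0.4,0,0,0,0],[0.4,0,0,0,0],[0.4,0,0,0,0]]]'; python3 - <<'E'
from h import *
f=manip.grab_frame("scene"); cv2.imwrite("pics/p10.png",f["frame"][:,:,::-1])
g=manip.grab_frame("top"); cv2.imwrite("pics/p10t.png",g["frame"][:,:,::-1])
for t in "amber_bottle dropper_bottle flask beaker bulb tape calculator".split():
  for n in("scene","top"): print(n,t,[(r["conf"],r["centre"]) for r in manip.mark_of(n,t)[:1]])
E
```

```text
clock: 47.05
eef_pos: [0.4698, 0.437, 0.2654]
eef_rot: [1.0, 0.012, 0.0, -0.0]
force: [-0.2, -0.1, -0.5]
grip_width: 0.6
scene amber_bottle [(0.72, [0.628, 0.1507, -0.0058])]
top amber_bottle [(0.77, [0.6239, 0.1487, 0.0031])]
scene dropper_bottle [(0.55, [0.5371, 0.1528, 0.002])]
top dropper_bottle [(0.66, [0.5347, 0.1602, 0.0045])]
scene flask [(0.97, [0.6282, 0.0232, 0.002])]
top flask [(0.97, [0.6296, 0.0193, -0.0001])]
scene beaker [(0.8, [0.5401, 0.0195, 0.003])]
top beaker [(0.95, [0.5454, 0.0244, -0.0004])]
scene bulb [(0.57, [0.5521, 0.2939, 0.0022])]
top bulb [(0.63, [0.549, 0.2928, 0.0018])]
scene tape [(0.61, [0.5741, 0.4604, 0.0031])]
top tape [(0.17, [0.63, 0.0211, -0.0045])]
scene calculator [(0.88, [0.4476, 0.5629, 0.0004])]
top calculator [(0.6, [0.452, 0.5596, 0.0009])]
```

View pics/p10.png

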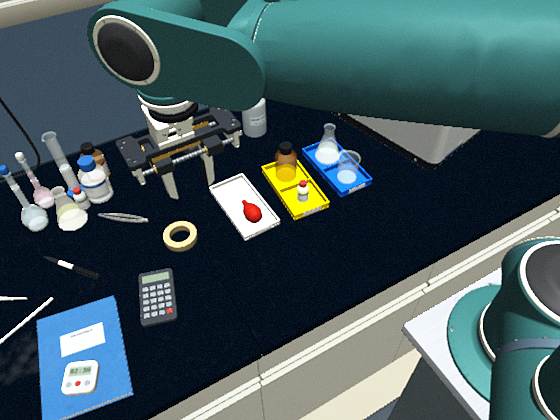

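View pics/p10t.png

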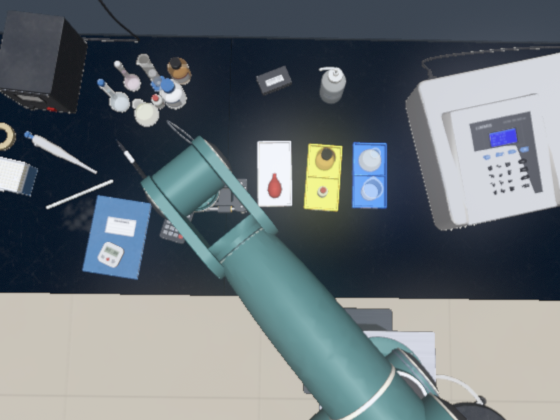

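Both views show every item in its bay or tray, upright or lying flat. The tape (180,236 in the scene view) and the calculator (157,297) haven't moved. Handing in.

```bash
python3 -c "
from station import manip
print(manip.finish_job(), manip.state()['clock'])"
```

```text
the job is handed in; nothing more can be done
the job is handed in; nothing more can be done
```

The job is done and handed in after about 48 s, well inside the 128 s limit.

- **Yellow tray:** the amber bottle stands in the far bay and the dropper bottle in the near bay.
- **Blue tray:** the flask stands in the far bay and the beaker in the near bay.
- **White tray:** the red bulb lies flat along the tray's length.

I worked in the order you listed. Nothing fell, and the highest tool force I saw between moves was about 7 N, when I set the flask down.

**Last checks:** both cameras showed all five items in their places, upright or lying flat, within about 6 mm of where I released them. The gripper was well clear of everything. The scene camera put the tape and calculator within a few millimetres of where they started, and the things at the back looked unchanged.

**One disagreement:** the top camera's reading for the tape was wrong. It had low confidence (0.17) and pointed at the flask, because the arm was hiding the tape from that camera. The tape's position therefore rests on the scene camera alone.

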